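Turn a lens cell over with the hinged turnover fixture

TASK

Turn the lens cell over so that its back can be inspected: seat it, barrel outward, fully home in the round pocket of the sloping hinged plate, then swing the plate (it has a side handle) right over until it lies flat on its rests above the nest and the cell has dropped barrel-down into the nest. Leave the plate lying there, and leave the jar, the petri dish and the slide carton where they are.

Things in the scene. Friction and masses are not known exactly. Their poses are not given: they have to be found in the camera images.
- lens_cell: the lens cell: dark metal, a round flange 56 mm in diameter, 8 mm thick, with a barrel 24 mm in diameter and 32 mm long on its middle (40 mm tall in all), about 0.12 kg. Starts on the table, flange down, barrel up. Origin at the centre of the flange's back (underside at the start); z along the barrel, away from the flange. Yaw does not matter. Grip it by the barrel.
- turnover: the turnover fixture, fixed to the table: grey base 250 x 144 x 8 mm, hinge cheeks across its middle, two posts under the sloping plate on its far half, the round nest on its near half. Origin at the centre of the base's underside, z up; x points from the nest to the sloping plate's side (roughly away from the robot), y to the left.
- flip_plate (a joint): angle of the hinged aluminium plate, rad: 0 = loading position, sloping up from the hinge at 35 degrees above the fixture's +x; grows as the free end swings up and over towards the robot; 2.53 (145 degrees) = flat, pocket down, over the nest on two rubber-topped posts. It sinks to either rest by its weight (up to 0.25 N m), slowed by a damped hinge.
- hinge (a point): point on the hinge axis at the middle of the plate, 64 mm above the table. Axes turn with the plate: x along the plate from the hinge to its free end, y along the hinge axis (to the left at the start), z out of the pocket's mouth (35 degrees from vertical, leaning to the robot, at the start).
- pocket (a point): centre of the floor of the plate's round pocket, 65 mm from the hinge; axes as for hinge. Pocket 59 mm in diameter, 10 mm deep, 2 mm chamfer; its floor is a ledge round a 40 mm window. The cell sits with the flange's back on the floor: origin here, z along this z. Plate 84 x 112 x 14 mm: 23 to 107 mm from the hinge, 56 mm to either side.
- handle (a point): middle of the free length of the plate's side handle: a steel pin 10 mm in diameter out of the plate's right side (-y), parallel to the hinge and 95 mm from it, free from 60 to 111 mm beside the plate's middle line; this point is 86 mm out. 15 mm collars at both ends. Axes as for hinge. It may turn in the fingers. Height: 118 mm at the start, 159 at the top, 64 at the end.
- nest (a point): centre of the ledge of the nest, 47 mm above the table; z up. The nest is an upright round cup of 75 mm outer diameter: a bore of 44 mm for the barrel, a ledge for the flange, and a rim 6 mm above the ledge that opens from 61 to 67 mm. The cell rests in it barrel-down with the flange's face on the ledge, its origin 8 mm above this point.
- jar: bystander: brown glass jar with a white lid, 45 mm in diameter, 55 mm tall; origin at the centre of its underside, z up
- petri: bystander: shallow clear petri dish, 64 mm in diameter, 14 mm tall; origin at the centre of its underside, z up
- carton: bystander: slide carton 78 x 28 x 20 mm lying flat; origin at the centre of its underside, x along its length, z up
- keeper_l: dark steel keeper, a 28 x 24 x 3 mm turn-button on the plate's face left of the pocket; origin on its pivot, 38 mm from the pocket's centre. At rest none of it is nearer than 30 mm to that centre, nor higher than 16 mm above the pocket floor. Geared to the plate, it turns in over the flange as the plate leaves a rest position, holds a fully seated cell, and lets it drop in the last 8 degrees or so.
- keeper_r: the like keeper on the right of the pocket
There are look-alikes about, which are no part of the job. Leave any orange or purple look-alike of the lens_cell alone.

How it is judged:
By the outcome, as a careful person would: the job done as asked, in the order asked, and still so for the second after the job is handed in, with the robot touching nothing.
It also fails if it takes over 54 s, if anything falls off the work surface, if the arm or the gripper's body presses on something with over 40 N, if the wrist force passes 120 N, or if a joint passes its speed limit or range.

ROBOT

A 7-joint arm with a two-finger parallel gripper is mounted at the origin on a cart in front of the work surface, level with it; the furniture and walls round the work are solid. World frame = base frame: x ahead of the robot, y to its left, z up, the work surface at z = 0. Lengths are in m, angles in degrees, forces in N, time in s.
With the tool pointing down it reaches from about 0.4 to 0.9 m from the base axis. Payload 5.6 kg.
Tool frame: the origin (TCP) lies at the very end of the fingers, on their centre line; the grasp point (between the pads) lies 19 mm behind it; z points along the fingers, y is the line along which they close (so a half turn about z gives the same grasp; the last joint's range is limited). The gripper opens to 92 mm and grips with 3 to 60 N. Pads are 20 mm wide; open, the fingers measure 128 mm over their backs; the gripper's body (75 mm by 189 mm) begins 69 mm behind the grasp point.
Start: joints at [60.734, 26.786, -0.665, 91.828, 0.344, 61.387, -3.226], TCP at [0.293, -0.58, 0.215] pointing down, gripper open.
Joint ranges: [-144.91, 144.91], [-17.63, 115.5], [-89.93, 88.59], [15.96, 139.68], [-74.01, 254.01], [8.47, 105.57], [-167.45, 167.45]. Speed limits (degrees/s): [147.25, 147.25, 180, 180, 180, 180, 180].

INTERFACE

Orientations are given as [roll, pitch, yaw] about the fixed x, y, z axes, in that order (R = Rz(yaw) Ry(pitch) Rx(roll)).
In Python, from bench import r gives the robot as it stands. The module is installed in compiled form; this text tells all that it offers.
- The arm moves only by the tool jog_arm, never from a script. Its argument "steps" is a list of rows, each a list of 5 numbers: the opening, from -1 (shut) to 1 (fully open), then the shift along the world's x, y, z as a fraction of full scale, then the turn about the world's z as a fraction of full scale. A call has 1 to 5 rows; each row shifts and turns the commanded pose from where the row before left it; what a row does not reach is not made up. Full scale, the value 1, is 0.05 m for a shift and 5 degrees for a turn. A row lasts 1/10 s, in which the tool goes at most 50 mm and 8.59 degrees, less where a joint would pass 70% of its speed; a pose out of reach is approached as far as the arm can. A call with a number of a shift or a turn outside -1 to 1 is refused whole. A call with a gripper value outside its range is refused whole. The fingers move at their own pace and stop on an object; "grip_force" is the grip in N (left out, the last holds). Time passes only in rows, so rows that do not move let the fingers close. It gives the time, the measured TCP pose, the force, the opening and the grip force at its end, in the units of the state.
- r.get_state(): the state, without advancing time (a new reading comes with each control period).
- r.snapshot(name): name is "scene" or "top" or "wrist"; returns the picture (400x640x3 uint8, red, green, blue); there is no depth.
- r.get_calibration(name): a dict with "fx", "fy", "cx", "cy" (pixels), "world_to_cam" (4x4, takes a point from world to camera coordinates); the wrist camera has in their place "mount" (4x4, takes a point from camera to tool coordinates, whose origin is the TCP and whose axes are the flange's). Camera axes: x right, y down, z forward; pixel columns grow to the right and rows downward; lengths in m; the calibration is good to about 2 mm. The wrist camera is an equidistant fisheye: a pixel r from the principal point sees the ray r / f radians off the axis. A picture is of the moment at which its call begins: read the wrist's pose just before it. get_calibration takes no time and is no camera call.
- r.finish_job(): hands the job in; it is judged then, once.
The state is a dict: "time_s": time; "joint_positions": joint angles; "qd": joint speeds; "joint_efforts": joint torques, N m; "tool_pos": TCP position; "eef_rot": TCP orientation; "force": force on the tool from outside, world axes, zero at the start; "moment": the same for the moment, N m; "gripper_width": finger opening in m; "gripper_force": force on a finger pad.
Only numpy, scipy, OpenCV 4.12 (cv2) and the standard library are available. Lean on these libraries where they do the work, as an engineer would, in place of code of your own. Each camera call takes 0.05 s, during which the arm holds its last target. There are 200 camera calls.

## Working session

There is one attempt and no reset: what is moved stays moved. The work goes in short steps, Python scripts to look and compute and a tool call to move; the robot and the scene stay as the last step left them, time stands still between calls to the robot, and variables do not carry over. Pictures are saved under pics/ and viewed, at most 10 in all, crops included, and the job is handed in when it is done.

Besides the shell and the picture viewer there is one more tool, called after "Call:" as name([rows], argument=value, ...), one row to a line, values as JSON. jog_arm: Moves the arm, as the interface text tells. Its arguments: {"type":"object","properties":{"steps":{"type":"array","items":{"type":"array","items":{"type":"number","minimum":-1,"maximum":1}}},"grip_force":{"type":"number"}},"required":["steps"]}

```bash
mkdir -p pics
cat > h.py <<'E'
import numpy as np, cv2
from bench import r
def snap(n,f):
    im=r.snapshot(n); cv2.imwrite('pics/'+f+'.png',im[:,:,::-1]); return im
def ray(n,u,v):
    c=r.get_calibration(n); M=np.array(c['world_to_cam']); R=M[:3,:3]; o=-R.T@M[:3,3]
    d=R.T@np.array([(u-c['cx'])/c['fx'],(v-c['cy'])/c['fy'],1]); return o,d
def onz(n,u,v,z):
    o,d=ray(n,u,v); return o+d*(z-o[2])/d[2]
def proj(n,p):
    c=r.get_calibration(n); M=np.array(c['world_to_cam']); q=M[:3,:3]@np.array(p)+M[:3,3]
    return c['fx']*q[0]/q[2]+c['cx'],c['fy']*q[1]/q[2]+c['cy']
def tri(a,b):
    (o1,d1),(o2,d2)=ray(*a),ray(*b); A=np.stack([d1,-d2],1); s=np.linalg.lstsq(A,o2-o1,rcond=None)[0]
    p,q=o1+d1*s[0],o2+d2*s[1]; return (p+q)/2,np.linalg.norm(p-q)
E
python3 - <<'E'
from h import *
a=snap('scene','scene0');b=snap('top','top0');snap('wrist','w0')
print(r.get_state())
for n in('scene','top'):
    o,d=ray(n,320,200);print(n,o,d,r.get_calibration(n)['fx'])
print(r.get_calibration('wrist'))
E
```

```text
{'time_s': 0.15, 'joint_positions': array([60.73545609, 26.82455551, -0.66379104, 91.86515119,  0.34279972,
       61.38607648, -3.22522362]), 'qd': array([ 0.01151277, -0.25694712, -0.05000925, -0.13963216, -0.03695118,
       -0.00732503, -0.00384315]), 'joint_efforts': array([ 1.15482511e-03, -5.20952225e+01, -1.19389419e-02, -2.43976021e+01,
       -5.65819291e-02,  1.52649736e-02,  9.07163940e-05]), 'tool_pos': array([ 0.29283214, -0.57983922,  0.21388387]), 'eef_rot': array([-1.79926377e+02,  5.33381145e-03,  2.67962481e+01]), 'force': array([ 0.29875983, -0.02526221, -0.67136148]), 'moment': array([ 0.01210457, -0.03315151, -0.0053679 ]), 'gripper_force': 0.0, 'gripper_width': 0.09204277221847819}
scene [-0.10359611  0.85690787  1.31710335] [ 0.37858428 -0.55134904 -0.74351264] 475.17619792482566
top [ 0.40037533 -0.04254436  1.26273496] [ 0.11443215 -0.02659035 -0.99308528] 442.30302417420774
{'fx': 309.70691628693146, 'fy': 309.70691628693146, 'cx': 320.1193242815556, 'cy': 197.5664173109029, 'mount': array([[-1.13459979e-04, -9.54756233e-01, -2.97389513e-01,
         8.50609179e-02],
       [ 9.99999975e-01, -1.65372289e-04,  1.49400855e-04,
         9.09628388e-04],
       [-1.91821382e-04, -2.97389488e-01,  9.54756228e-01,
        -1.70862722e-01],
       [ 0.00000000e+00,  0.00000000e+00,  0.00000000e+00,
         1.00000000e+00]])}
```

View pics/top0.png

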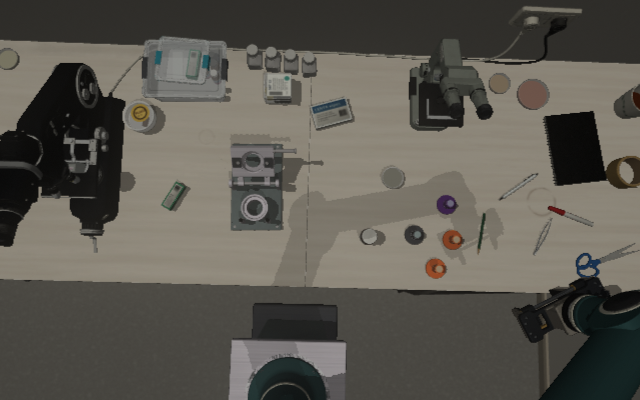

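View pics/scene0.png

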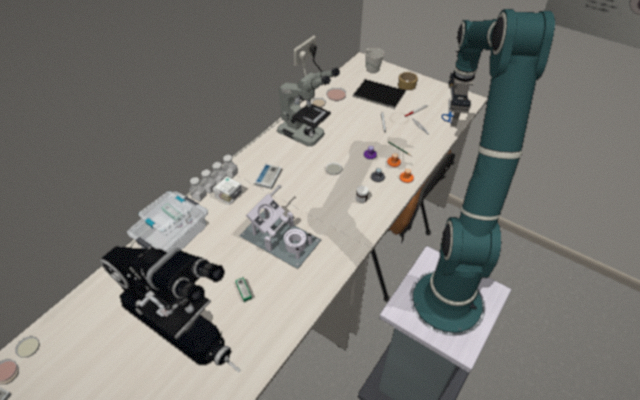

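The top view shows these candidates for the lens cell: dark grey (414,234), purple (446,204), and orange (452,240) and (435,268). The jar is at (370,237). I choose the dark grey one. The fixture is at about (257,187), with the handle pointing right at (312,161). I'll check this in a close crop.

Run:
```python
from h import *
a=cv2.imread('pics/scene0.png');b=cv2.imread('pics/top0.png')
def cr(i,x,y,w=100,h=75): return cv2.resize(i[y:y+h,x:x+w],(400,300),interpolation=cv2.INTER_CUBIC)
m=np.vstack([np.hstack([cr(b,225,135,133,100),cr(b,355,205)]),np.hstack([cr(a,235,190),cr(a,345,135)])])
cv2.imwrite('pics/crop1.png',m)
for n,i,(x,y,w,h) in(('top',b,(395,218,38,34)),('scene',a,(365,163,22,22))):
    c=i[y:y+h,x:x+w]; hsv=cv2.cvtColor(c,cv2.COLOR_BGR2HSV)
    k=(hsv[...,2]<120).astype(np.uint8)
    N,l,s,ce=cv2.connectedComponentsWithStats(k)
    for j in range(1,N):
        if s[j,4]>20: print(n,s[j]+[x,y,0,0,0],ce[j]+[x,y])
```

```text
top [404 224  23  21 355] [414.34366197 234.44507042]
scene [371 171  14  11 113] [377.34513274 176.30088496]
```

View pics/crop1.png

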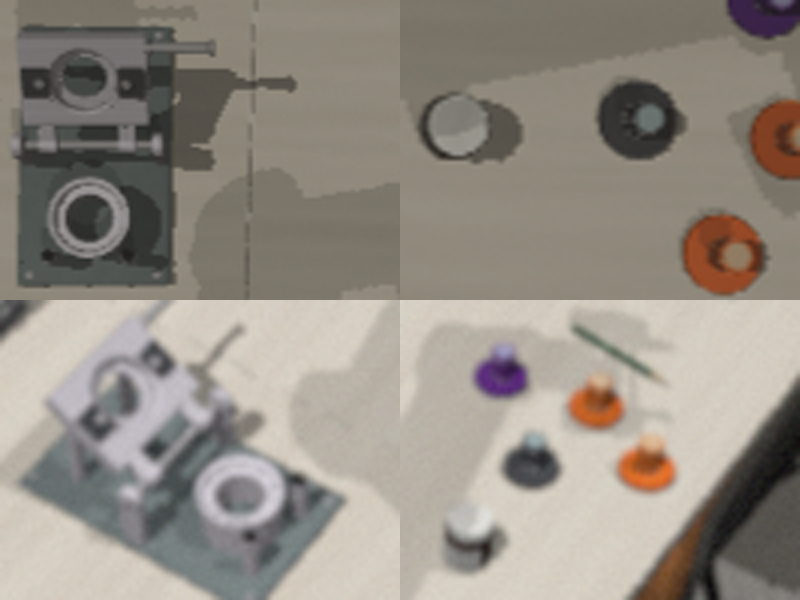

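The crop confirms it: the lens cell is the dark one, with its barrel top at about (417.5,234.5) in top and (378.8,170) in scene. The plate is upper-left with its handle pointing to −y, and the nest is at (254.6,207) in top.

Run:
```python
from h import *
np.set_printoptions(precision=4,suppress=True)
print('barreltop',tri(('top',417.5,234.5),('scene',378.8,170)))
print('flange',tri(('top',414.5,235),('scene',377.8,176.8)), onz('top',414.4,234.6,.006))
print('nest',tri(('top',254.6,207.1),('scene',295,237.5)),onz('top',254.6,207.1,.053))
print('pocket',tri(('top',252.6,161.6),('scene',265.5,212)))
for q in((231,144.3),(282.2,144.3),(231,230.4),(282.2,230.4)): print('base',onz('top',*q,.008))
print('handle end',tri(('top',295,150.6),('scene',277.5,191.5)) , onz('top',295,150.6,.118))
print('jar',onz('top',369,236,.05))
```

```text
barreltop (array([ 0.4527, -0.3497,  0.036 ]), np.float64(0.0012947775471348914))
flange (array([ 0.4529, -0.3503, -0.0016]), np.float64(0.0006163505739491113)) [ 0.454 -0.348  0.006]
nest (array([0.5147, 0.1038, 0.0492]), np.float64(0.0011037555586554952)) [0.5148 0.1036 0.053 ]
pocket (array([0.6312, 0.1081, 0.1061]), np.float64(0.0011853729954792887))
base [0.6989 0.1848 0.008 ]
base [0.7038 0.0375 0.008 ]
base [0.4512 0.1725 0.008 ]
base [0.4553 0.0285 0.008 ]
handle end (array([ 0.6689, -0.0025,  0.0866]), np.float64(0.0008149538750007557)) [ 0.6613 -0.0038  0.118 ]
jar [ 0.4448 -0.2121  0.05  ]
```

Call:
jog_arm([
  [1, 0.5, 0.75, 0, -1],
  [1, 0.5, 0.75, 0, -1],
  [1, 0.5, 0.75, 0, -1],
  [1, 0.5, 0.75, -0.1, -1],
  [1, 0.5, 0.75, -0.1, -1],
])

```text
time_s: 0.65
tool_pos: [0.4188, -0.3911, 0.2045]
eef_rot: [180.0, -0.0, 1.6]
force: [1.6, 0.1, -0.2]
gripper_width: 0.0919
gripper_force: 0.0
```

```bash
cat >> h.py <<'E'
from scipy.spatial.transform import Rotation as Ro
def wray(s,u,v):
    c=r.get_calibration('wrist'); M=np.array(c['mount']); x=np.array([u-c['cx'],v-c['cy']])/c['fx']; t=np.linalg.norm(x)
    d=np.r_[x/t*np.sin(t),np.cos(t)]; T=Ro.from_euler('xyz',s['eef_rot'],degrees=True).as_matrix()
    return T@M[:3,3]+s['tool_pos'], T@M[:3,:3]@d
def wonz(s,u,v,z):
    o,d=wray(s,u,v); return o+d*(z-o[2])/d[2]
def wproj(s,p):
    c=r.get_calibration('wrist'); M=np.array(c['mount']); T=Ro.from_euler('xyz',s['eef_rot'],degrees=True).as_matrix()
    q=M[:3,:3].T@(T.T@(np.array(p)-s['tool_pos'])-M[:3,3]); t=np.arctan2(np.hypot(q[0],q[1]),q[2]); e=q[:2]/np.hypot(q[0],q[1])
    return c['cx']+c['fx']*t*e[0],c['cy']+c['fy']*t*e[1]
E
python3 - <<'E'
from h import *
s=r.get_state();snap('wrist','w1');print(s['time_s'],s['tool_pos'],s['eef_rot'],s['joint_positions'])
print(wproj(s,(.453,-.349,.04)),wproj(s,(.453,-.349,.008)))
E
```

```text
0.65 [ 0.41877958 -0.39106179  0.20448191] [ 1.79994529e+02 -7.94637872e-03  1.58075501e+00] [ 3.98784929e+01  2.00046509e+01 -2.30189041e-01  1.03503965e+02
  9.31038131e-02  5.64819862e+01 -4.88084519e+01]
(np.float64(282.0066745301094), np.float64(150.20311566762672)) (np.float64(285.20505722553685), np.float64(146.23784435924185))
```

View pics/w1.png

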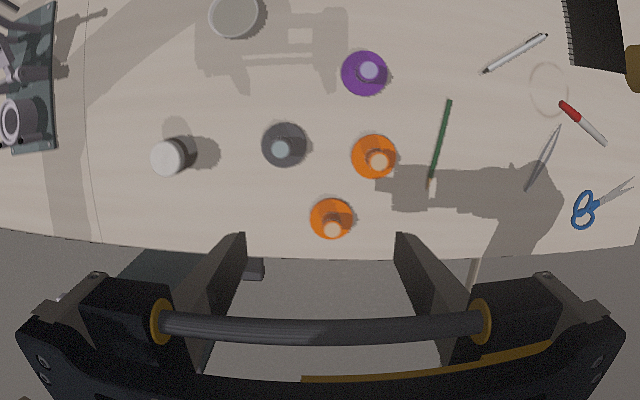

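Wrist view: the dark cell's flange is at about (284,145) and its barrel top at (280,149.5), as predicted. The nearest orange one is at (374,156).

Run:
```python
from h import *
s=r.get_state();i=cv2.imread('pics/w1.png');h=cv2.cvtColor(i,cv2.COLOR_BGR2HSV)
print(wonz(s,280,149.5,.04))
k=np.zeros(i.shape[:2],np.uint8);k[115:180,250:320]=(h[115:180,250:320,1]<60)&(h[115:180,250:320,2]<95)
c=max(cv2.findContours(k,0,2)[0],key=cv2.contourArea);print(cv2.minEnclosingCircle(c),cv2.fitEllipse(c))
(u,v),_,_=cv2.fitEllipse(c);print(wonz(s,u,v,.006)-s['tool_pos'],wonz(s,u,v,.006))
```

```text
[ 0.45914703 -0.33707763  0.04      ]
((284.4345703125, 144.44580078125), 22.726903915405273) ((284.0855407714844, 144.38418579101562), (42.18898391723633, 44.1920166015625), 56.753448486328125)
[ 0.03625819  0.04498694 -0.19746381] [ 0.4603993  -0.33749276  0.006     ]
```

Call:
jog_arm([
  [0.3, 0.18, 0.23, -0.5, 0],
  [0.3, 0.18, 0.23, -0.5, 0],
  [0.3, 0.18, 0.23, -0.5, 0.1],
  [0.3, 0.18, 0.23, -0.5, 0],
  [0.3, 0, 0, 0, 0],
])

```text
time_s: 1.2
tool_pos: [0.4532, -0.3433, 0.1013]
eef_rot: [-179.7, 0.3, 2.5]
force: [-1.1, 1.0, 0.5]
gripper_width: 0.0598
gripper_force: 0.0
```

Run:
```python
from h import *
r.snapshot('top');s=r.get_state();i=snap('wrist','w2')[:,:,::-1];h=cv2.cvtColor(i,cv2.COLOR_BGR2HSV)
print(s['tool_pos'],s['eef_rot'],s['time_s']);u0,v0=wproj(s,(.4538,-.347,.008));print(u0,v0,wproj(s,(.4538,-.347,.04)))
k=((h[...,1]<60)&(h[...,2]<100)).astype(np.uint8);u0,v0=int(u0),int(v0);m=np.zeros_like(k);m[v0-60:v0+60,u0-60:u0+60]=1;k*=m
c=max(cv2.findContours(k,0,2)[0],key=cv2.contourArea);e=cv2.fitEllipse(c);print(e,wonz(s,*e[0],.006))
cv2.imwrite('pics/w2c.png',i[v0-100:v0+100,u0-130:u0+130])
```

```text
[ 0.45342748 -0.34546467  0.10324567] [-1.79865015e+02  1.67845552e-01  2.42409580e+00] 1.25
321.3668946795665 199.62133919262573 (np.float64(321.43066254843677), np.float64(211.82011094196235))
((322.3804016113281, 198.0754852294922), (58.52842330932617, 60.113258361816406), 81.17256927490234) [ 0.45466808 -0.3478858   0.006     ]
```

View pics/w2c.png

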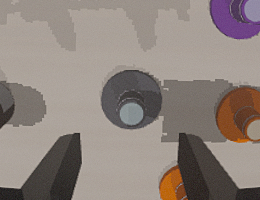

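Call:
jog_arm([
  [0.3, 0.01, -0.02, -0.6, 0],
  [0.3, 0, 0, -0.5, 0],
  [0.3, 0, 0, -0.4, 0],
  [0.3, 0, 0, -0.12, 0],
  [0.3, 0, 0, 0, 0],
])

```text
time_s: 1.8
tool_pos: [0.4543, -0.3488, 0.0241]
eef_rot: [180.0, -0.0, 2.2]
force: [0.6, 1.1, 0.8]
gripper_width: 0.06
gripper_force: 0.0
```

Call:
jog_arm([
  [-1, 0, 0, 0, 0],
  [-1, 0, 0, 0, 0],
  [-1, 0, 0, 0, 0],
  [-1, 0, 0, 0, 0],
  [-1, 0, 0, 0, 0],
], grip_force=10)

```text
time_s: 2.3
tool_pos: [0.4548, -0.3477, 0.024]
eef_rot: [180.0, -0.0, 2.3]
force: [0.2, 0.5, 2.6]
gripper_width: 0.0235
gripper_force: 10.0
```

Call:
jog_arm([
  [-1, 0, 0, 0.4, 0],
  [-1, 0, 0, 0.7, 0],
  [-1, 0, 0.3, 0.8, 0],
  [-1, 0.1, 0.6, 0.8, 0],
  [-1, 0.2, 0.7, 0.6, 0],
])

```text
time_s: 2.8
tool_pos: [0.4692, -0.2684, 0.1906]
eef_rot: [179.9, -0.1, 2.1]
force: [1.1, -0.5, -1.1]
gripper_width: 0.0231
gripper_force: 10.0
```

Call:
jog_arm([
  [-1, 0.2, 0.8, 0.5, 0],
  [-1, 0.2, 0.8, 0.4, 0],
  [-1, 0.2, 0.8, 0.3, 0],
  [-1, 0.1, 0.8, 0, 0],
  [-1, 0, 0.8, 0, 0],
])

```text
time_s: 3.3
tool_pos: [0.505, -0.066, 0.2489]
eef_rot: [180.0, -0.1, 2.3]
force: [0.3, -0.5, -1.8]
gripper_width: 0.0235
gripper_force: 10.0
```

Call:
jog_arm([
  [-1, 0, 0.8, 0, 0],
  [-1, 0, 0.8, 0, 0],
  [-1, 0, 0.8, 0, 0],
  [-1, 0, 0.6, 0, 0],
  [-1, 0, 0.3, 0, 0],
])

```text
time_s: 3.8
tool_pos: [0.5037, 0.1006, 0.2483]
eef_rot: [-179.9, 0.0, 2.5]
force: [0.8, 0.6, -1.2]
gripper_width: 0.0234
gripper_force: 10.0
```

Call:
jog_arm([
  [-1, 0, 0, 0, 0],
  [-1, 0, 0, 0, 0],
  [-1, 0, 0, 0, 0],
])

```text
time_s: 4.1
tool_pos: [0.5046, 0.0955, 0.2482]
eef_rot: [180.0, 0.0, 2.2]
force: [-0.5, -0.8, -0.5]
gripper_width: 0.0238
gripper_force: 10.0
```

Run:
```python
from h import *
s=r.get_state();i=snap('wrist','w3')
print(s['tool_pos'],s['eef_rot'],s['time_s'],s['gripper_width'],s['joint_positions'])
```

```text
[0.50456808 0.09549524 0.24821233] [1.79955091e+02 2.38074703e-02 2.17394001e+00] 4.1 0.02381427015124487 [  -0.56301611   12.6595961   -16.00853601  107.78899009    4.04056678
   60.12307329 -106.04502915]
```

View pics/w3.png

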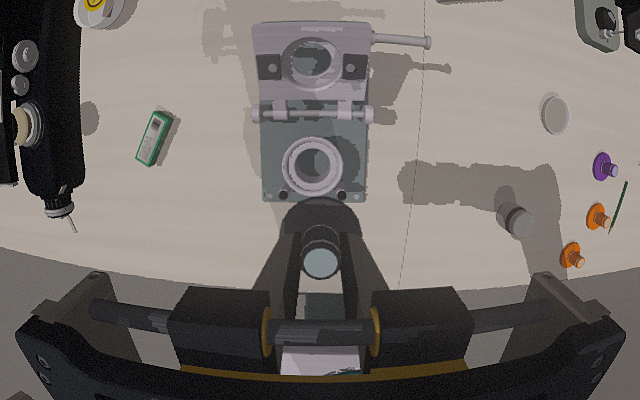

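The wrist view shows the nest rim at about (315,165), the pocket rim at (311,62), the hinge line at row 115, and the handle running from (370,37) to (428,42). I'll enlarge it for better accuracy.

Run:
```python
from h import *
i=cv2.imread('pics/w3.png');cv2.imwrite('pics/w3c.png',cv2.resize(i[10:205,240:440],(800,600)[0:2] if 0 else (615,600),interpolation=cv2.INTER_CUBIC))
```

```text
(no output)
```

View pics/w3c.png

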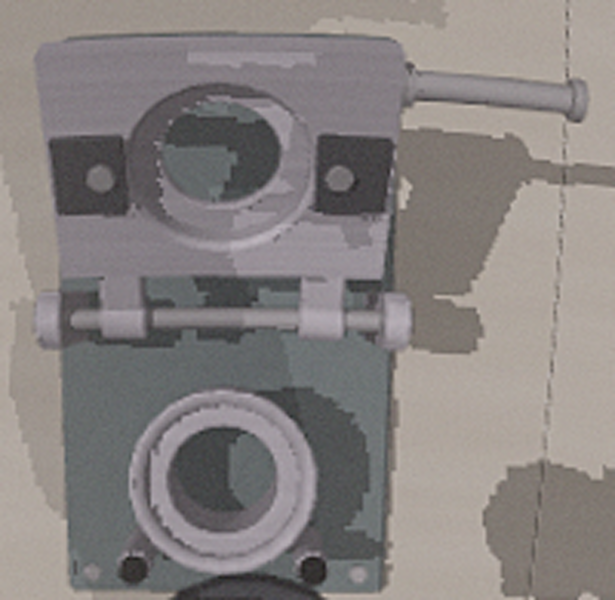

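```bash
cat >> h.py <<'E'
def fx(p,loc,th=0):  # p=[hx,hy,yawdeg,hz]; loc = plate-frame coords; th plate angle deg above start
    a=np.deg2rad(35+th); y=np.deg2rad(p[2])
    v=np.array([loc[0]*np.cos(a)-loc[2]*np.sin(a),loc[1],loc[0]*np.sin(a)+loc[2]*np.cos(a)])
    return np.array([p[0],p[1],p[3]])+Ro.from_euler('z',y).apply(v)
E
python3 - <<'E'
from h import *
from scipy.optimize import least_squares
np.set_printoptions(precision=4,suppress=True)
s=dict(tool_pos=np.array([.50456808,.09549524,.24821233]),eef_rot=np.array([179.955,.0238,2.174]))
T=[((.065,0,.010),(312,63.8)),((.065,0,0),(311.5,59.8)),((.065,.038,.016),(272.5,67.9)),((.065,-.038,.016),(350.6,67.9)),((.095,-.113,0),(427.6,42.5)),((0,0,0),(312.8,114.1))]
N=(312.7,166.4)
def f(p):
    e=[np.array(wproj(s,fx(p,l)))-q for l,q in T]
    n=np.array([p[0],p[1],.053])-.065*np.array([np.cos(np.deg2rad(p[2])),np.sin(np.deg2rad(p[2])),0])
    return np.r_[np.concatenate(e),np.array(wproj(s,n))-N]
o=least_squares(f,[.58,.106,2,.064],x_scale=[.01,.01,1,.01]);print(o.x,o.fun.reshape(-1,2))
print('pocket',fx(o.x,(.065,0,0)),'handle',fx(o.x,(.095,-.086,0)),'nest',wonz(s,*N,.053))
E
```

```text
[0.5808 0.1064 1.3016 0.0675] [[-0.2007  1.343 ]
 [ 0.5942  0.789 ]
 [-0.4809  0.497 ]
 [ 0.8676  1.0842]
 [ 0.4103 -1.1317]
 [-0.5282 -2.2808]
 [-0.7173 -0.7384]]
pocket [0.634  0.1076 0.1047] handle [0.6605 0.0222 0.1219] nest [0.5149 0.104  0.053 ]
```

Call:
jog_arm([
  [-1, 0.4, 0.06, -0.1, 0],
  [-1, 0.6, 0.06, -0.4, 0],
  [-1, 0.7, 0.06, -0.5, 0],
  [-1, 0.5, 0.06, -0.4, 0],
  [-1, 0.2, 0, -0.16, 0],
])

```text
time_s: 4.65
tool_pos: [0.6253, 0.1075, 0.1675]
eef_rot: [180.0, 0.2, 2.2]
force: [-0.0, 0.5, -1.2]
gripper_width: 0.0236
gripper_force: 10.0
```

Call:
jog_arm([
  [-1, 0, 0, 0, 0],
  [-1, 0, 0, 0, 0],
  [-1, 0, 0, 0, 0],
], grip_force=6)

```text
time_s: 4.95
tool_pos: [0.6242, 0.1091, 0.1718]
eef_rot: [-180.0, -0.1, 2.3]
force: [-0.3, -0.7, -1.2]
gripper_width: 0.0239
gripper_force: 6.0
```

Run:
```python
from h import *
s=r.get_state();i=snap('wrist','w4')
print(s['tool_pos'],s['eef_rot'],s['time_s'],s['gripper_width'],s['force'])
p=[.580,.1058,1.7,.064]
for l in((.065,0,.01),(.065+.0315,0,.01),(.065-.0315,0,.01),(.065,.038,.016),(.065,-.038,.016),(.107,.056,.01),(.107,-.056,.01)): print(l,np.round(wproj(s,fx(p,l)),1))
for l in((0,0,.016),(.028,0,-.016),(0,.028,-.016),(0,-.028,-.016)): print('cell',l,np.round(wproj(s,s['tool_pos']+l),1))
cv2.imwrite('pics/w4c.png',cv2.resize(i[80:330,190:450,::-1],(624,600)))
```

```text
[0.62423262 0.10906481 0.171841  ] [-1.79996426e+02 -8.11999655e-02  2.29719846e+00] 4.95 0.02392838203431593 [-0.26044957 -0.65061734 -1.21075668]
(0.065, 0, 0.01) [321.8 209.1]
(0.0965, 0, 0.01) [322.4 183.6]
(0.0335, 0, 0.01) [321.3 229.9]
(0.065, 0.038, 0.016) [273.8 214.7]
(0.065, -0.038, 0.016) [369.6 215.6]
(0.107, 0.056, 0.01) [243.2 173.4]
(0.107, -0.056, 0.01) [401.5 175.1]
cell (0, 0, 0.016) [319.  260.1]
cell (0.028, 0, -0.016) [320.9 196.4]
cell (0, 0.028, -0.016) [277.1 235.1]
cell (0, -0.028, -0.016) [361.1 238.2]
```

View pics/w4c.png

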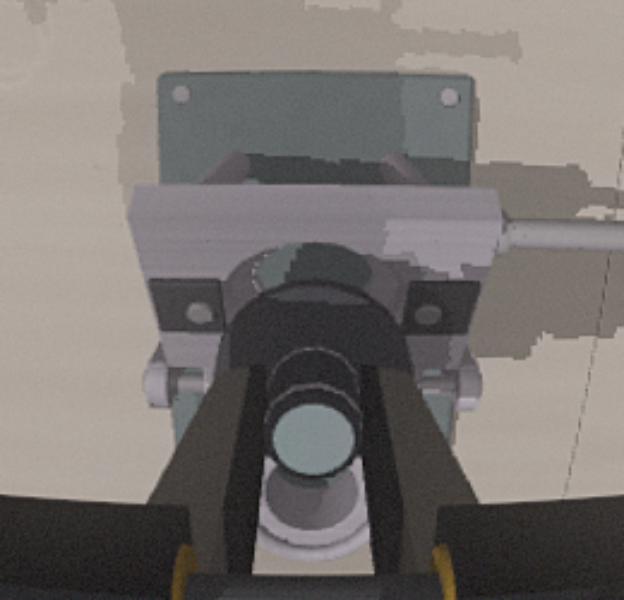

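The pocket's upper rim is at about (320.6,181) and the keepers at (273,210) and (368,211). The flange's far edge is at row 197.5. The pocket lies about 2 mm further in +x and 1 mm further in +y than I modelled, so I'll correct for that and feel my way down.

Call:
jog_arm([
  [-1, 0.04, 0.02, -0.3, 0],
  [-1, 0, 0, -0.2, 0],
  [-1, 0, 0, -0.02, 0],
  [-1, 0, 0, 0, 0],
  [-1, 0, 0, 0, 0],
])

```text
time_s: 5.5
tool_pos: [0.6267, 0.1103, 0.1444]
eef_rot: [-180.0, -0.0, 2.3]
force: [0.4, -0.1, -2.0]
gripper_width: 0.0236
gripper_force: 6.0
```

Call:
jog_arm([
  [-1, 0, 0, -0.04, 0],
  [-1, 0, 0, -0.04, 0],
  [-1, 0, 0, 0, 0],
  [-1, 0, 0, 0, 0],
])

```text
time_s: 5.9
tool_pos: [0.6266, 0.1101, 0.1404]
eef_rot: [180.0, -0.0, 2.3]
force: [0.8, 0.3, -1.8]
gripper_width: 0.0237
gripper_force: 6.0
```

Run:
```python
from h import *
for k in range(3): s=r.get_state();print(s['tool_pos'],s['force'],s['moment'],s['time_s']);r.snapshot('top')
```

```text
[0.62657931 0.11013622 0.140376  ] [ 0.78379744  0.2586086  -1.78345754] [0.03224905 0.00711424 0.01378773] 5.9
[0.62663218 0.11019925 0.14047013] [ 0.34919374 -0.71759911 -0.75604754] [0.05209463 0.01362065 0.00783643] 5.95
[0.62663713 0.11015605 0.14047107] [-0.0871327  -0.12132524 -1.45118056] [ 0.04088951  0.01257975 -0.00243551] 6.0
```

Call:
jog_arm([
  [-1, 0, 0, -0.03, 0],
  [-1, 0, 0, 0, 0],
  [-1, 0, 0, 0, 0],
])

```text
time_s: 6.35
tool_pos: [0.6265, 0.1101, 0.1388]
eef_rot: [180.0, 0.0, 2.3]
force: [-0.3, -0.6, -2.1]
gripper_width: 0.0236
gripper_force: 6.0
```

Call:
jog_arm([
  [-1, 0, 0, -0.03, 0],
  [-1, 0, 0, 0, 0],
  [-1, 0, 0, 0, 0],
])

```text
time_s: 6.65
tool_pos: [0.6265, 0.1102, 0.1373]
eef_rot: [180.0, 0.0, 2.3]
force: [0.2, 0.4, -1.8]
gripper_width: 0.0241
gripper_force: 6.0
```

Call:
jog_arm([
  [-1, 0, 0, -0.03, 0],
  [-1, 0, 0, 0, 0],
  [-1, 0, 0, 0, 0],
])

```text
time_s: 6.95
tool_pos: [0.6265, 0.1101, 0.1358]
eef_rot: [180.0, 0.0, 2.3]
force: [-0.9, -0.4, -0.6]
gripper_width: 0.0236
gripper_force: 6.0
```

Run:
```python
from h import *
F=[]
for k in range(3): s=r.get_state();F.append(np.r_[s['force'],s['moment']]);i=snap('wrist','w5')
print(np.mean(F,0),s['tool_pos'])
h=cv2.cvtColor(i[...,::-1].copy(),cv2.COLOR_BGR2HSV)
print('pred',wproj(s,s['tool_pos']+[0,0,.016]),wproj(s,s['tool_pos']+[.028,0,-.016]))
cv2.imwrite('pics/w5c.png',cv2.resize(i[150:300,230:410,::-1],(720,600)))
```

```text
[-0.55218501 -0.05023263 -1.19962914  0.02273876 -0.00351715 -0.01085811] [0.62654715 0.11017194 0.13588   ]
pred (np.float64(319.0039449414516), np.float64(260.1429721574496)) (np.float64(320.8843699350386), np.float64(196.39671149042084))
```

View pics/w5c.png

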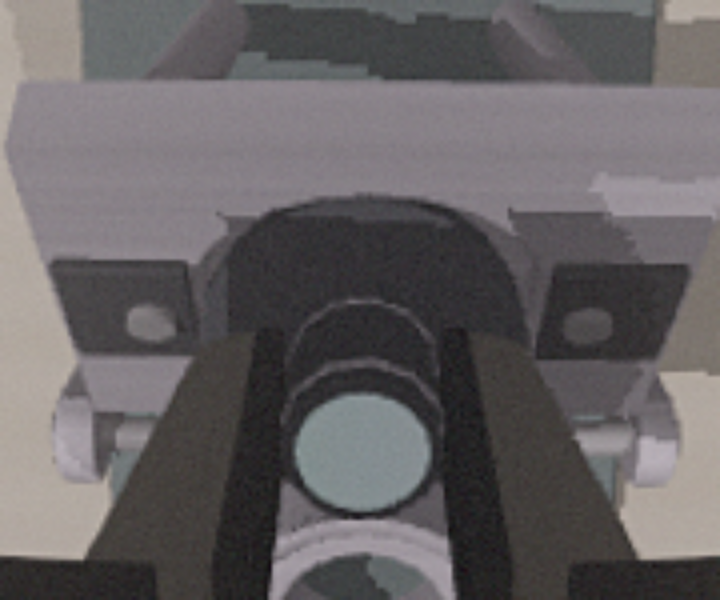

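Call:
jog_arm([
  [-1, 0, 0, -0.03, 0],
  [-1, 0, 0, 0, 0],
  [-1, 0, 0, 0, 0],
], grip_force=4)

```text
time_s: 7.4
tool_pos: [0.6266, 0.1102, 0.1345]
eef_rot: [180.0, -0.0, 2.3]
force: [-0.6, -0.4, -0.9]
gripper_width: 0.0237
gripper_force: 4.0
```

Call:
jog_arm([
  [-1, 0, 0, -0.03, 0],
  [-1, 0, 0, 0, 0],
  [-1, 0, 0, 0, 0],
])

```text
time_s: 7.7
tool_pos: [0.6261, 0.1102, 0.133]
eef_rot: [180.0, 0.1, 2.3]
force: [-3.4, 0.2, 2.9]
gripper_width: 0.0242
gripper_force: 4.0
```

```bash
cat >> h.py <<'E'
def look(f):
    F=[]
    for k in range(3): s=r.get_state();F.append(np.r_[s['force'],s['moment']]);i=snap('wrist',f)
    print(np.round(np.mean(F,0),3),s['tool_pos'],s['time_s'],s['gripper_width'])
    # barrel top: bluish-light ellipse
    b=i[...,::-1].copy();h=cv2.cvtColor(b,cv2.COLOR_BGR2HSV);k=np.zeros(h.shape[:2],np.uint8)
    w=h[220:320,285:360];k[220:320,285:360]=(w[...,0]>75)&(w[...,0]<110)&(w[...,2]>110)
    c=cv2.findContours(k,0,2)[0]
    if c:
        c=max(c,key=cv2.contourArea)
        if len(c)>5: print('top',cv2.fitEllipse(c))
    return s,b
E
python3 - <<'E'
from h import *
s,b=look('w6')
b=cv2.imread('pics/w5.png');h=cv2.cvtColor(b,cv2.COLOR_BGR2HSV);print(h[262,320],h[225,320])
E
```

```text
[-3.348  0.301  2.966 -0.032  0.843  0.006] [0.62610122 0.11019724 0.13295062] 7.8 0.02395597424577703
top ((320.0673828125, 263.91497802734375), (27.67900848388672, 32.104026794433594), 89.67518615722656)
[105  22 142] [165  21  97]
```

Contact: the force lies along the plate's normal, so the far edge is on the pocket floor. Next I'll roll the cell in along the arc.

Call:
jog_arm([
  [-1, -0.02, 0, -0.03, 0],
  [-1, -0.02, 0, -0.03, 0],
  [-1, -0.02, 0, -0.04, 0],
  [-1, 0, 0, 0, 0],
  [-1, 0, 0, 0, 0],
])

```text
time_s: 8.35
tool_pos: [0.6234, 0.1101, 0.1276]
eef_rot: [180.0, 0.0, 2.3]
force: [-2.6, -0.8, 0.8]
gripper_width: 0.0237
gripper_force: 4.0
```

Run:
```python
from h import *
look('w7')
```

```text
[-2.713 -0.642  1.05   0.024  0.746 -0.007] [0.62343039 0.11010532 0.12769342] 8.45 0.023805625358815342
top ((320.0616760253906, 268.74444580078125), (23.662160873413086, 32.06022262573242), 89.94393920898438)
```

Call:
jog_arm([
  [-1, -0.02, 0, -0.04, 0],
  [-1, -0.02, 0, -0.04, 0],
  [-1, -0.015, 0, -0.04, 0],
  [-1, 0, 0, 0, 0],
  [-1, 0, 0, 0, 0],
])

```text
time_s: 9.0
tool_pos: [0.6211, 0.1098, 0.122]
eef_rot: [180.0, -0.0, 2.3]
force: [-2.1, -0.9, 2.4]
gripper_width: 0.0235
gripper_force: 4.0
```

Run:
```python
from h import *
look('w8')
```

```text
[-2.298 -1.095  1.752 -0.316  0.467  0.024] [0.6210699  0.10975804 0.12195027] 9.1 0.02388145559676686
top ((320.423583984375, 272.435791015625), (19.357378005981445, 32.212303161621094), 89.7734375)
```

Call:
jog_arm([
  [-1, -0.015, 0, -0.04, 0],
  [-1, -0.01, 0, -0.04, 0],
  [-1, -0.005, 0, -0.04, 0],
  [-1, 0, 0, 0, 0],
  [-1, 0, 0, 0, 0],
])

```text
time_s: 9.65
tool_pos: [0.6208, 0.1091, 0.1167]
eef_rot: [179.9, -0.2, 2.3]
force: [0.3, -4.1, 5.5]
gripper_width: 0.0243
gripper_force: 4.0
```

Run:
```python
from h import *
s,b=look('w9')
cv2.imwrite('pics/w9c.png',cv2.resize(b[150:300,230:410],(720,600)))
```

```text
[ 7.160e-01 -4.152e+00  5.330e+00 -8.620e-01  5.000e-03  3.400e-02] [0.62069056 0.10910458 0.11667918] 9.75 0.023925200283603006
top ((321.0042724609375, 277.8900451660156), (18.320329666137695, 32.705970764160156), 88.09524536132812)
```

View pics/w9c.png

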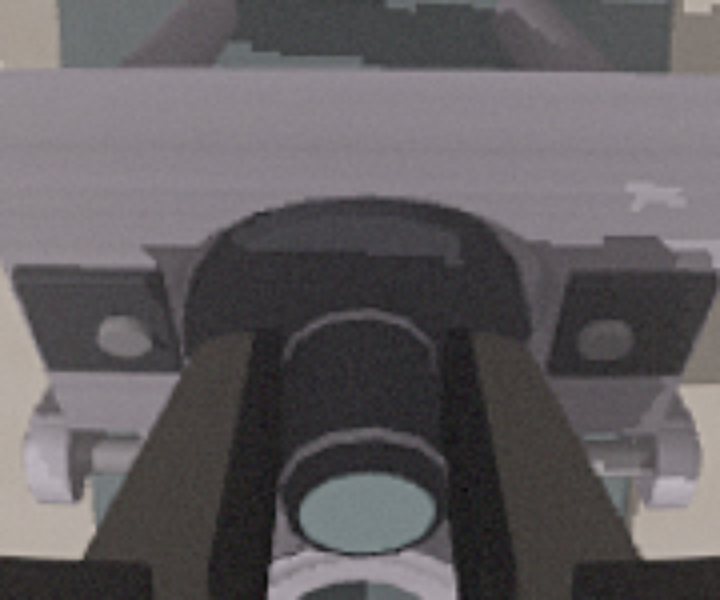

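The flange sits about 1.5 mm too far +y: its left edge at column 183 touches the left keeper side, and Fy is −4 N. I'll shift it by −y.

Call:
jog_arm([
  [-1, 0, 0, 0.04, 0],
  [-1, 0, -0.02, 0, 0],
  [-1, 0, -0.025, 0, 0],
  [-1, 0, 0, 0, 0],
  [-1, 0, 0, 0, 0],
])

```text
time_s: 10.3
tool_pos: [0.6192, 0.1088, 0.1177]
eef_rot: [-179.9, 0.0, 2.3]
force: [0.1, -0.1, 0.8]
gripper_width: 0.0236
gripper_force: 4.0
```

Run:
```python
from h import *
look('w10')
```

```text
[ 0.769  0.468  0.037  0.292 -0.059 -0.01 ] [0.6191346  0.10866194 0.11770242] 10.4 0.02388166288285116
top ((320.1603088378906, 276.9569091796875), (18.776304244995117, 32.41960144042969), 89.81758880615234)
```

Call:
jog_arm([
  [-1, 0, 0, -0.04, 0],
  [-1, 0, 0, -0.04, 0],
  [-1, 0, 0, -0.03, 0],
  [-1, 0, 0, 0, 0],
  [-1, 0, 0, 0, 0],
])

```text
time_s: 10.95
tool_pos: [0.6201, 0.1086, 0.1133]
eef_rot: [-180.0, -0.1, 2.3]
force: [0.2, 1.1, 5.0]
gripper_width: 0.0243
gripper_force: 4.1
```

Run:
```python
from h import *
look('w11')
```

```text
[0.487 1.284 5.222 0.461 0.011 0.048] [0.62006051 0.10852484 0.11328378] 11.05 0.024419518998418772
top ((320.9569091796875, 280.5334167480469), (18.708681106567383, 33.215755462646484), 86.22837829589844)
```

The picture budget is used up, so I'll work numerically. First I'll triangulate the keeper pivots from the three wrist poses to fix the pocket exactly.

Run:
```python
from h import *
np.set_printoptions(precision=4,suppress=True)
S=[([.50457,.0955,.24821],2.174),([.62423,.10906,.17184],2.297),([.62069,.10910,.11668],2.3)]
S=[dict(tool_pos=np.array(p),eef_rot=np.array([180,0,y])) for p,y in S]
L=[(272.5,67.9),(272.9,210.4),(261.25,234.25)];R=[(350.6,67.9),(368.3,211.3),(381.5,235)]
def lsq(q):
    A=np.zeros((3,3));b=np.zeros(3)
    for s,x in zip(S,q):
        o,d=wray(s,*x);d/=np.linalg.norm(d);P=np.eye(3)-np.outer(d,d);A+=P;b+=P@o
    p=np.linalg.solve(A,b);return p,[np.array(wproj(s,p))-x for s,x in zip(S,q)]
l,e1=lsq(L);rr,e2=lsq(R);print(l,rr,(l+rr)/2,np.linalg.norm(l-rr));print(np.array(e1+e2))
i=cv2.imread('pics/w11.png');g=cv2.cvtColor(i,cv2.COLOR_BGR2GRAY);print('w11 col322 rows160-262',g[160:262,321:324].mean(1).astype(int).tolist())
print('row 225 cols 250-395',g[224:227,250:395].mean(0).astype(int).tolist())
i=cv2.imread('pics/w9.png');g=cv2.cvtColor(i,cv2.COLOR_BGR2GRAY);print('w9',g[160:262,321:324].mean(1).astype(int).tolist())
print('row 225',g[224:227,250:395].mean(0).astype(int).tolist())
```

```text
[0.6253 0.1461 0.1109] [0.6276 0.0698 0.1107] [0.6264 0.1079 0.1108] 0.07634251851616786
[[ 0.0344  0.0298]
 [ 0.2591 -0.0993]
 [-0.3828  0.0859]
 [-0.0801  0.0379]
 [ 0.0702 -0.2253]
 [ 0.0359  0.2338]]
w11 col322 rows160-262 [71, 68, 72, 71, 64, 65, 94, 124, 140, 142, 139, 139, 138, 136, 135, 136, 134, 136, 135, 137, 136, 134, 134, 136, 132, 130, 131, 126, 128, 132, 131, 133, 133, 131, 133, 131, 137, 136, 139, 108, 75, 57, 59, 60, 60, 61, 68, 72, 68, 70, 68, 68, 71, 66, 45, 47, 47, 45, 50, 48, 43, 46, 47, 47, 45, 48, 46, 44, 41, 77, 103, 76, 48, 47, 46, 47, 47, 45, 46, 46, 42, 47, 43, 47, 46, 46, 50, 45, 47, 45, 45, 45, 47, 43, 48, 43, 43, 42, 40, 84, 100, 95]
row 225 cols 250-395 [73, 68, 71, 70, 71, 74, 70, 70, 69, 70, 70, 69, 70, 67, 68, 67, 64, 58, 54, 50, 69, 83, 91, 83, 86, 84, 63, 49, 50, 51, 52, 50, 50, 53, 51, 50, 53, 53, 51, 50, 50, 46, 52, 50, 48, 53, 48, 48, 47, 48, 47, 49, 50, 47, 47, 48, 49, 48, 48, 44, 50, 49, 49, 49, 48, 47, 50, 45, 47, 50, 47, 46, 50, 44, 47, 47, 47, 42, 49, 48, 44, 44, 47, 43, 46, 49, 46, 48, 50, 46, 48, 50, 48, 49, 48, 49, 48, 44, 46, 50, 47, 48,
[... 507 characters left out ...]
, 48, 46, 46, 46, 47, 48, 47, 45, 45, 46, 42, 44, 50, 45, 47, 43, 45, 44, 44, 43, 42, 46, 101, 103, 80, 54, 43]
row 225 [73, 70, 70, 70, 68, 71, 70, 70, 68, 70, 72, 69, 69, 69, 71, 68, 69, 68, 64, 60, 53, 50, 73, 90, 88, 86, 62, 49, 52, 55, 50, 51, 49, 51, 52, 50, 51, 51, 50, 50, 50, 49, 49, 50, 49, 49, 49, 48, 50, 49, 46, 48, 49, 50, 46, 46, 45, 47, 46, 48, 44, 49, 46, 44, 50, 46, 44, 46, 48, 44, 43, 44, 47, 44, 42, 49, 44, 42, 44, 47, 46, 47, 46, 47, 46, 46, 49, 47, 47, 49, 48, 46, 48, 45, 45, 48, 49, 43, 47, 46, 46, 48, 48, 47, 49, 47, 48, 48, 50, 48, 49, 63, 79, 83, 79, 77, 76, 78, 81, 80, 66, 49, 50, 52, 47, 54, 49, 50, 51, 49, 49, 51, 49, 47, 51, 51, 52, 52, 53, 48, 51, 55, 51, 51, 52]
```

```bash
cat >> h.py <<'E'
PK=np.array([.635,.108,.0985])
def cellfit(s,rc,rt,ratio):
    from scipy.optimize import least_squares
    def pt(q,l,h):
        a=np.deg2rad(q[2]);return np.array([q[0]+l*np.cos(a)-h*np.sin(a),s['tool_pos'][1],q[1]+l*np.sin(a)+h*np.cos(a)])
    def f(q):
        T=pt(q,0,.04);v=wproj(s,T)[1];a=np.deg2rad(q[2]);n=np.array([-np.sin(a),0,np.cos(a)])
        o=wray(s,320,200)[0];d=(T-o)/np.linalg.norm(T-o)
        return [wproj(s,pt(q,.028,.008))[1]-rc,v-rt,100*(-n@d-ratio)]
    q=least_squares(f,[.635,.1,25],x_scale=[.01,.01,10]).x
    e=np.array([q[0]-PK[0],q[1]-PK[2]]);c,si=np.cos(np.deg2rad(35)),np.sin(np.deg2rad(35))
    return q,'in plate frame mm along,normal',1e3*np.array([e[0]*c+e[1]*si,-e[0]*si+e[1]*c])
E
python3 - <<'E'
from h import *
s=dict(tool_pos=np.array([.62006,.1085,.11328]),eef_rot=np.array([180,0,2.3]))
print(cellfit(s,205.5,280.5,.563));print(cellfit(s,200,280.5,.563))
s9=dict(tool_pos=np.array([.62069,.1091,.11668]),eef_rot=np.array([180,0,2.3]));print('w9',cellfit(s9,203.5,277.9,.56))
for l in((.028,0,.008),(.0295,0,.008),(.0315,0,.01),(0,0,.04)):
    a=np.deg2rad(35);print(l,wproj(s,PK+[l[0]*np.cos(a)-l[2]*np.sin(a),0,l[0]*np.sin(a)+l[2]*np.cos(a)]))
E
```

```text
(array([ 0.62627619,  0.09923568, 23.10181537]), 'in plate frame mm along,normal', array([-6.72415708,  5.60640413]))
(array([ 0.63283739,  0.10946985, 23.10339711]), 'in plate frame mm along,normal', array([ 4.52054117, 10.22639441]))
w9 (array([ 0.62779218,  0.10075964, 23.79074076]), 'in plate frame mm along,normal', array([-4.60822676,  5.98522579]))
(0.028, 0, 0.008) (np.float64(322.2859013746593), np.float64(199.96271517304265))
(0.0295, 0, 0.008) (np.float64(322.3908685717882), np.float64(198.30972919139134))
(0.0315, 0, 0.01) (np.float64(322.4660934316531), np.float64(198.98841621423264))
(0, 0, 0.04) (np.float64(319.32717721024034), np.float64(273.94328012008424))
```

The cell is about 7 mm too far downslope: it leans on the lower rim with its far edge on the floor. I'll firm up the grip and slide it upslope and 1 mm in −y.

Call:
jog_arm([
  [-1, 0, 0, 0.02, 0],
  [-1, 0.04, -0.01, 0.03, 0],
  [-1, 0.04, -0.01, 0.025, 0],
  [-1, 0.03, 0, 0.02, 0],
  [-1, 0, 0, 0, 0],
], grip_force=8)

```text
time_s: 11.6
tool_pos: [0.6244, 0.1064, 0.1168]
eef_rot: [180.0, 0.1, 2.3]
force: [-2.5, 1.7, -0.6]
gripper_width: 0.0241
gripper_force: 7.9
```

```bash
cat >> h.py <<'E'
def rep(f):
    s,b=look(f);g=cv2.cvtColor(b,cv2.COLOR_BGR2GRAY)
    print('col',(190,225),g[190:235,321:324].mean(1).astype(int).tolist())
    x=g[224:227,250:395].mean(0).astype(int);i=np.where(x>62)[0]+250;print('gap cols',i[(i>266)].tolist())
    for l in((.0315,0,.01),(.028,0,.008),(0,0,.04)):
        a=np.deg2rad(35);print('seated',l,np.round(wproj(s,PK+[l[0]*np.cos(a)-l[2]*np.sin(a),0,l[0]*np.sin(a)+l[2]*np.cos(a)]),1))
E
python3 - <<'E'
from h import *
rep('w12')
E
```

```text
[-1.826  1.372 -0.959  0.459  0.364 -0.003] [0.62443846 0.10651971 0.11681701] 11.7 0.024103169614377418
top ((320.83428955078125, 280.27105712890625), (19.081958770751953, 33.45826721191406), 89.08954620361328)
col (190, 225) [133, 130, 130, 128, 129, 129, 132, 132, 131, 130, 131, 132, 134, 137, 134, 106, 73, 66, 70, 68, 69, 71, 69, 67, 41, 48, 45, 49, 50, 47, 48, 47, 45, 46, 48, 47, 48, 45, 46, 74, 102, 80, 46, 48, 48]
gap cols [267, 268, 269, 270, 271, 272, 273, 274, 275, 276, 362, 363, 364, 365, 366, 367]
seated (0.0315, 0, 0.01) [318.5 204.5]
seated (0.028, 0, 0.008) [318.4 205.3]
seated (0, 0, 0.04) [315.7 277. ]
```

Run:
```python
from h import *
s=r.get_state();print(cellfit(s,205.5,280.3,.570),cellfit(s,206.5,280.3,.570))
```

```text
(array([ 0.63033148,  0.10235013, 22.60198651]), 'in plate frame mm along,normal', array([-1.61588722,  5.83159559])) (array([ 0.62902734,  0.10031694, 22.6016971 ]), 'in plate frame mm along,normal', array([-3.85036828,  4.91412639]))
```

Call:
jog_arm([
  [-1, 0.03, 0.01, 0.02, 0],
  [-1, 0.01, 0, 0, 0],
  [-1, 0, 0, -0.03, 0],
  [-1, 0, 0, -0.03, 0],
  [-1, 0, 0, 0, 0],
], grip_force=5)

```text
time_s: 12.25
tool_pos: [0.6261, 0.1073, 0.115]
eef_rot: [180.0, 0.1, 2.3]
force: [-4.7, 0.7, 1.2]
gripper_width: 0.024
gripper_force: 5.0
```

Run:
```python
from h import *
rep('w13')
```

```text
[-5.009  0.582  0.959  0.263  1.182 -0.026] [0.62604593 0.10723927 0.11499473] 12.35 0.023789255708776838
top ((320.16229248046875, 283.788818359375), (17.37845802307129, 32.90148162841797), 90.5112075805664)
col (190, 225) [136, 134, 136, 133, 132, 130, 131, 130, 126, 130, 131, 131, 131, 131, 131, 134, 135, 132, 137, 87, 70, 65, 69, 69, 67, 51, 48, 47, 47, 45, 48, 47, 48, 46, 49, 46, 41, 46, 46, 50, 45, 43, 87, 90, 68]
gap cols [267, 268, 269, 270, 271, 272, 273, 274, 275, 276, 277, 278, 362, 363, 364, 365, 366, 367, 368, 369, 370, 371, 372, 373, 374, 375, 376, 377, 378, 379, 380, 381, 382, 383, 384, 385, 386, 387, 388, 389, 390, 391, 392, 393, 394]
seated (0.0315, 0, 0.01) [319.7 208.4]
seated (0.028, 0, 0.008) [319.6 209.1]
seated (0, 0, 0.04) [316.8 281. ]
```

Call:
jog_arm([
  [-1, -0.02, 0, -0.04, 0],
  [-1, -0.02, 0, -0.04, 0],
  [-1, -0.02, 0, -0.04, 0],
  [-1, 0, 0, 0, 0],
  [-1, 0, 0, 0, 0],
])

```text
time_s: 12.9
tool_pos: [0.6253, 0.1077, 0.1099]
eef_rot: [-180.0, -0.2, 2.3]
force: [2.2, 2.1, 3.1]
gripper_width: 0.0236
gripper_force: 6.6
```

Run:
```python
from h import *
rep('w14')
```

```text
[ 2.298e+00  1.985e+00  2.940e+00  5.080e-01 -5.430e-01  1.000e-03] [0.62524595 0.10771689 0.10982835] 13.0 0.023590420922447466
top ((319.9690856933594, 286.87811279296875), (13.765772819519043, 31.84415054321289), 90.94140625)
col (190, 225) [134, 135, 134, 135, 133, 133, 133, 132, 130, 131, 131, 130, 132, 131, 130, 132, 133, 134, 134, 135, 119, 88, 61, 66, 65, 65, 65, 64, 61, 44, 49, 46, 50, 48, 47, 44, 50, 47, 46, 46, 44, 49, 42, 63, 95]
gap cols [267, 268, 269, 270, 271, 272, 273, 274, 275, 276, 277, 363, 364, 365, 366, 367, 368, 369, 370, 371, 372, 373, 374, 375, 376, 377, 378, 379, 380, 381, 382, 383, 384, 385, 386, 387, 388, 389, 390, 391, 392, 393, 394]
seated (0.0315, 0, 0.01) [320.6 210. ]
seated (0.028, 0, 0.008) [320.5 210.7]
seated (0, 0, 0.04) [317.6 284.6]
```

Call:
jog_arm([
  [-0.4, 0, 0, 0, 0],
  [-0.4, 0, 0, 0, 0],
  [-0.4, 0, 0, 0.08, 0],
  [-0.4, -0.04, 0, 0.08, 0],
  [-0.4, 0, 0, 0, 0],
])

```text
time_s: 13.55
tool_pos: [0.6217, 0.1072, 0.1177]
eef_rot: [180.0, -0.0, 2.3]
force: [-0.0, -0.3, -0.5]
gripper_width: 0.0278
gripper_force: 0.0
```

Run:
```python
from h import *
rep('w15')
```

```text
[-0.42  -0.101 -0.393  0.039  0.021  0.005] [0.62175027 0.10724795 0.11735171] 13.65 0.027429531666563093
top ((318.04974365234375, 274.12744140625), (11.589580535888672, 30.753948211669922), 90.53255462646484)
col (190, 225) [130, 132, 132, 133, 131, 132, 133, 134, 135, 137, 109, 65, 67, 70, 64, 64, 62, 67, 63, 62, 67, 56, 43, 43, 47, 48, 47, 43, 47, 48, 47, 45, 76, 97, 100, 45, 46, 49, 48, 48, 50, 50, 46, 48, 49]
gap cols [269, 270, 271, 272, 273, 274, 275, 276, 277, 278, 279, 305, 306, 307, 308, 309, 310, 311, 312, 313, 314, 315, 316, 317, 318, 320, 322, 323, 324, 325, 326, 327, 328, 329, 330, 331, 332, 363, 364, 365, 366, 367]
seated (0.0315, 0, 0.01) [320.  199.6]
seated (0.028, 0, 0.008) [319.9 200.5]
seated (0, 0, 0.04) [317.1 272.7]
```

The numbers say it's seated: tilt is about 36° and the barrel top is at (318,274) against a predicted (317,273). I'll give one gentle push along the pocket axis, then release and back off.

Call:
jog_arm([
  [-1, 0, 0, 0, 0],
  [-1, 0, 0, 0, 0],
  [-1, 0.02, 0, -0.03, 0],
  [-1, 0.02, 0, -0.03, 0],
  [-1, 0, 0, 0, 0],
])

```text
time_s: 14.2
tool_pos: [0.6237, 0.108, 0.1148]
eef_rot: [-180.0, 0.0, 2.3]
force: [-1.0, 2.5, 5.1]
gripper_width: 0.0238
gripper_force: 5.0
```

Call:
jog_arm([
  [-0.4, 0, 0, 0, 0],
  [-0.4, 0, 0, 0, 0],
  [-0.4, -0.08, 0, 0.12, 0],
  [-0.4, -0.1, 0, 0.3, 0],
  [-0.4, 0, 0, 0.4, 0],
])

```text
time_s: 14.7
tool_pos: [0.6134, 0.1073, 0.1556]
eef_rot: [180.0, 0.1, 2.3]
force: [0.3, -1.4, 0.1]
gripper_width: 0.028
gripper_force: 0.0
```

Call:
jog_arm([
  [0.2, 0, 0, 0.4, 0],
  [0.2, 0, 0, 0, 0],
  [0.2, 0, 0, 0, 0],
  [0.2, 0, 0, 0, 0],
])

```text
time_s: 15.1
tool_pos: [0.6141, 0.1071, 0.1745]
eef_rot: [180.0, 0.1, 2.3]
force: [0.1, -0.1, -1.0]
gripper_width: 0.055
gripper_force: 0.0
```

Run:
```python
from h import *
s,b=look('w16');print(s['joint_positions'])
a=np.deg2rad(35)
for l in((.0315,0,.01),(-.0315,0,.01),(.028,0,.008),(-.028,0,.008),(0,0,.04)): print(l,np.round(wproj(s,PK+[l[0]*np.cos(a)-l[2]*np.sin(a),0,l[0]*np.sin(a)+l[2]*np.cos(a)]),1))
# bright-teal barrel top anywhere near the prediction
u,v=wproj(s,PK+[-.0229,0,.0328]);u,v=int(u),int(v);h=cv2.cvtColor(b,cv2.COLOR_BGR2HSV)[v-30:v+30,u-40:u+40]
k=((h[...,0]>75)&(h[...,0]<112)&(h[...,2]>105)&(h[...,1]>12)).astype(np.uint8)
for c in cv2.findContours(k,0,2)[0]:
    if cv2.contourArea(c)>60: e=cv2.fitEllipse(c);print('blob',np.array(e[0])+[u-40,v-30],e[1],e[2])
g=cv2.cvtColor(b,cv2.COLOR_BGR2GRAY);print(g[v-90:v+40,u-1:u+2].mean(1).astype(int).tolist(),v-90)
```

```text
[ 0.03   0.039 -0.422  0.049  0.01  -0.019] [0.61409311 0.10722619 0.17413194] 15.2 0.05495818777652395
top ((319.2981872558594, 225.3928985595703), (12.778265953063965, 24.22403335571289), 90.87510681152344)
[  -2.4956656    27.67912912  -14.04539828   97.03454816    7.77711096
   56.3484164  -107.0261036 ]
(0.0315, 0, 0.01) [320.4 165.6]
(-0.0315, 0, 0.01) [318.  214.8]
(0.028, 0, 0.008) [320.3 166.9]
(-0.028, 0, 0.008) [318.2 210.7]
(0, 0, 0.04) [318.1 224.2]
blob [287.20572948 243.80211639] (14.776511192321777, 21.80429458618164) 54.16380310058594
blob [319.28759384 225.38239288] (12.62254810333252, 24.675146102905273) 90.29627227783203
[109, 95, 66, 69, 71, 72, 64, 74, 112, 143, 139, 137, 133, 134, 134, 134, 132, 134, 135, 130, 131, 129, 126, 127, 128, 129, 130, 130, 129, 133, 135, 124, 98, 65, 68, 65, 66, 65, 65, 65, 68, 62, 64, 63, 64, 67, 65, 64, 63, 62, 60, 83, 157, 95, 66, 63, 66, 63, 62, 64, 66, 61, 62, 64, 58, 51, 53, 47, 50, 51, 52, 51, 51, 49, 51, 41, 97, 101, 85, 47, 49, 54, 48, 44, 74, 122, 121, 119, 121, 118, 120, 121, 119, 122, 119, 118, 121, 125, 90, 78, 91, 99, 94, 94, 96, 97, 96, 95, 97, 92, 94, 89, 90, 90, 88, 95, 171, 155, 141, 135, 138, 159, 160, 159, 142, 98, 61, 67, 67, 66] 134
```

The cell is seated: barrel top at (319.3,225.4), predicted (318.1,224.2). Next I turn the tool 90° and go to the handle.

Call:
jog_arm([
  [0.2, 0.1, -0.17, 0.1, 1],
  [0.2, 0.1, -0.17, 0.1, 1],
  [0.2, 0.1, -0.17, 0.1, 1],
  [0.2, 0.1, -0.17, 0.1, 1],
  [0.2, 0.1, -0.17, 0.1, 1],
])

```text
time_s: 15.75
tool_pos: [0.6396, 0.0645, 0.1995]
eef_rot: [-180.0, 0.1, 27.5]
force: [0.1, 0.2, -0.3]
gripper_width: 0.0549
gripper_force: 0.0
```

Call:
jog_arm([
  [0.2, 0.1, -0.17, 0, 1],
  [0.2, 0.1, -0.17, 0, 1],
  [0.2, 0.1, -0.17, 0, 1],
  [0.2, 0.1, -0.17, 0, 1],
  [0.2, 0.06, -0.2, 0, 1],
])

```text
time_s: 16.25
tool_pos: [0.6628, 0.0208, 0.1993]
eef_rot: [-179.9, 0.0, 52.5]
force: [0.0, -0.2, -1.0]
gripper_width: 0.0546
gripper_force: 0.0
```

Call:
jog_arm([
  [0, 0, 0, 0, 1],
  [0, 0, 0, 0, 1],
  [0, 0, 0, 0, 1],
  [0, 0, 0, 0, 1],
  [0, 0, 0, 0, 1],
])

```text
time_s: 16.75
tool_pos: [0.6625, 0.0208, 0.1993]
eef_rot: [-179.9, 0.0, 77.5]
force: [0.3, -0.4, -0.8]
gripper_width: 0.046
gripper_force: 0.0
```

Call:
jog_arm([
  [0, 0, 0, 0, 1],
  [0, 0, 0, 0, 1],
  [0, 0, 0, 0, 0.9],
  [0, 0, 0, 0, 0],
  [0, 0, 0, 0, 0],
])

```text
time_s: 17.25
tool_pos: [0.6626, 0.0208, 0.1996]
eef_rot: [-180.0, -0.0, 91.7]
force: [-0.0, -0.4, -0.1]
gripper_width: 0.0461
gripper_force: 0.0
```

Run:
```python
from h import *
s=r.get_state();i=snap('wrist','w17');print(s['tool_pos'],s['eef_rot'],s['joint_positions'])
p=[.5818,.1064,1.73,.0612]
for l in((.095,-.060,0),(.095,-.086,0),(.095,-.111,0)): print(np.round(wproj(s,fx(p,l)),1))
# bright pin: profile across pin at three stations
g=cv2.cvtColor(i,cv2.COLOR_RGB2GRAY)
for y in(-.070,-.085,-.10):
    a=np.array(wproj(s,fx(p,(.095,y,0))));b=np.array(wproj(s,fx(p,(.095,y,0))+[.04,0,0]));d=(b-a)/np.linalg.norm(b-a);print(y,np.round(a,1),d.round(2),np.linalg.norm(b-a)/40,[int(g[tuple((a+d*t).round().astype(int)[::-1])]) for t in range(-22,23)])
```

```text
[0.66260254 0.02079011 0.19957612] [-1.79951266e+02 -1.01832281e-02  9.16814183e+01] [ 17.40560423  33.09509665 -32.07110407  88.97181877  18.89100988
  63.45413491 -17.31904051]
[318.7 170.9]
[318.8 200.4]
[318.8 227.1]
-0.07 [318.7 182.4] [1.   0.03] 1.1680424112875254 [102, 97, 99, 102, 100, 95, 101, 95, 95, 97, 97, 100, 99, 87, 96, 112, 118, 124, 130, 133, 135, 140, 134, 124, 113, 86, 149, 156, 149, 149, 149, 151, 147, 151, 150, 150, 149, 149, 146, 151, 149, 150, 151, 148, 148]
-0.085 [318.8 199.3] [1.   0.03] 1.1494386538456214 [102, 100, 98, 101, 103, 101, 98, 99, 99, 98, 103, 105, 96, 92, 101, 116, 121, 127, 128, 136, 138, 136, 136, 127, 114, 94, 116, 145, 153, 151, 151, 150, 150, 144, 150, 148, 151, 151, 152, 148, 150, 148, 149, 149, 153]
-0.1 [318.8 215.5] [1.   0.02] 1.1293510467302714 [168, 169, 168, 168, 165, 169, 170, 168, 173, 176, 137, 115, 120, 122, 95, 112, 123, 125, 130, 134, 138, 137, 131, 123, 118, 125, 169, 169, 167, 166, 167, 168, 164, 168, 164, 165, 165, 166, 166, 166, 167, 167, 168, 168, 166]
```

Call:
jog_arm([
  [0, -0.05, 0, -0.4, 0],
  [0, 0, 0, -0.6, 0],
  [0, 0, 0, -0.6, 0],
  [0, 0, 0, -0.42, 0],
  [0, 0, 0, 0, 0],
])

```text
time_s: 17.8
tool_pos: [0.6579, 0.0205, 0.0957]
eef_rot: [-179.6, 0.0, 91.8]
force: [-0.8, 0.3, -0.8]
gripper_width: 0.0459
gripper_force: 0.0
```

Call:
jog_arm([
  [-1, 0, 0, 0, 0],
  [-1, 0, 0, 0, 0],
  [-1, 0, 0, 0, 0],
  [-1, 0, 0, 0, 0],
  [-1, 0, 0, 0, 0],
], grip_force=20)

```text
time_s: 18.3
tool_pos: [0.6591, 0.0208, 0.0998]
eef_rot: [-179.9, 0.0, 91.8]
force: [-2.8, 0.2, 6.1]
gripper_width: 0.0093
gripper_force: 20.0
```

Run:
```python
import numpy as np
th=np.r_[0,1,3,np.arange(7,144,4),145];a=np.deg2rad(35+th);x=95*np.cos(a);z=95*np.sin(a)
c=np.stack([x-x[0],(x-x[0])*.03,z-z[0]],1)/50;q=np.round(c,2);d=np.diff(q,axis=0)
for k in range(0,len(d),5): print(th[k+1:k+6],[[-1]+[round(float(v),2)+0 for v in w]+[0] for w in d[k:k+5]])
```

```text
[ 1  3  7 11 15] [[-1, -0.02, 0.0, 0.03, 0], [-1, -0.04, 0.0, 0.05, 0], [-1, -0.08, 0.0, 0.1, 0], [-1, -0.1, -0.01, 0.1, 0], [-1, -0.1, 0.0, 0.09, 0]]
[19 23 27 31 35] [[-1, -0.1, 0.0, 0.08, 0], [-1, -0.11, -0.01, 0.07, 0], [-1, -0.11, 0.0, 0.07, 0], [-1, -0.12, 0.0, 0.06, 0], [-1, -0.13, -0.01, 0.05, 0]]
[39 43 47 51 55] [[-1, -0.12, 0.0, 0.04, 0], [-1, -0.13, 0.0, 0.03, 0], [-1, -0.13, -0.01, 0.02, 0], [-1, -0.13, 0.0, 0.02, 0], [-1, -0.14, -0.01, 0.0, 0]]
[59 63 67 71 75] [[-1, -0.13, 0.0, 0.0, 0], [-1, -0.13, 0.0, -0.02, 0], [-1, -0.13, -0.01, -0.02, 0], [-1, -0.13, 0.0, -0.03, 0], [-1, -0.13, -0.01, -0.04, 0]]
[79 83 87 91 95] [[-1, -0.12, 0.0, -0.05, 0], [-1, -0.12, 0.0, -0.06, 0], [-1, -0.11, -0.01, -0.07, 0], [-1, -0.11, 0.0, -0.07, 0], [-1, -0.11, 0.0, -0.08, 0]]
[ 99 103 107 111 115] [[-1, -0.1, -0.01, -0.09, 0], [-1, -0.09, 0.0, -0.1, 0], [-1, -0.08, 0.0, -0.1, 0], [-1, -0.08, 0.0, -0.11, 0], [-1, -0.07, -0.01, -0.11, 0]]
[119 123 127 131 135] [[-1, -0.06, 0.0, -0.12, 0], [-1, -0.06, 0.0, -0.12, 0], [-1, -0.04, 0.0, -0.12, 0], [-1, -0.04, 0.0, -0.13, 0], [-1, -0.03, 0.0, -0.13, 0]]
[139 143 145] [[-1, -0.02, 0.0, -0.13, 0], [-1, -0.01, 0.0, -0.13, 0], [-1, 0.0, 0.0, -0.07, 0]]
```

Call:
jog_arm([
  [-1, -0.02, 0.0, 0.03, 0],
  [-1, -0.04, 0.0, 0.05, 0],
  [-1, -0.08, 0.0, 0.1, 0],
  [-1, -0.1, -0.01, 0.1, 0],
  [-1, -0.1, 0.0, 0.09, 0],
])

```text
time_s: 18.8
tool_pos: [0.6434, 0.0204, 0.1183]
eef_rot: [179.9, -0.0, 91.8]
force: [2.0, -1.4, -3.0]
gripper_width: 0.009
gripper_force: 20.0
```

Call:
jog_arm([
  [-1, -0.1, 0.0, 0.08, 0],
  [-1, -0.11, -0.01, 0.07, 0],
  [-1, -0.11, 0.0, 0.07, 0],
  [-1, -0.12, 0.0, 0.06, 0],
  [-1, -0.13, -0.01, 0.05, 0],
])

```text
time_s: 19.3
tool_pos: [0.6165, 0.0196, 0.1361]
eef_rot: [179.7, -0.0, 91.8]
force: [6.5, -0.4, 4.1]
gripper_width: 0.0089
gripper_force: 20.0
```

Run:
```python
from h import *
s=r.get_state();print(s['tool_pos'],s['force'],s['gripper_width'],s['time_s'])
```

```text
[0.61649443 0.01957263 0.13609327] [ 6.51531963 -0.42472132  4.1003897 ] 0.00886284741840191 19.3
```

Call:
jog_arm([
  [-1, -0.12, 0.0, 0.04, 0],
  [-1, -0.13, 0.0, 0.03, 0],
  [-1, -0.13, -0.01, 0.02, 0],
  [-1, -0.13, 0.0, 0.02, 0],
  [-1, -0.14, -0.01, 0.0, 0],
])

```text
time_s: 19.8
tool_pos: [0.5835, 0.0186, 0.1417]
eef_rot: [179.8, 0.0, 91.8]
force: [2.9, 0.1, 7.9]
gripper_width: 0.0094
gripper_force: 20.0
```

Call:
jog_arm([
  [-1, -0.13, 0.0, 0.0, 0],
  [-1, -0.13, 0.0, -0.02, 0],
  [-1, -0.13, -0.01, -0.02, 0],
  [-1, -0.13, 0.0, -0.03, 0],
  [-1, -0.13, -0.01, -0.04, 0],
])

```text
time_s: 20.3
tool_pos: [0.549, 0.0176, 0.1344]
eef_rot: [-180.0, 0.0, 91.8]
force: [1.6, 0.8, 2.3]
gripper_width: 0.0089
gripper_force: 20.0
```

Call:
jog_arm([
  [-1, -0.12, 0.0, -0.05, 0],
  [-1, -0.12, 0.0, -0.06, 0],
  [-1, -0.11, -0.01, -0.07, 0],
  [-1, -0.11, 0.0, -0.07, 0],
  [-1, -0.11, 0.0, -0.08, 0],
])

```text
time_s: 20.8
tool_pos: [0.5209, 0.0168, 0.117]
eef_rot: [180.0, -0.0, 91.8]
force: [1.9, -1.1, -0.1]
gripper_width: 0.0092
gripper_force: 20.0
```

Call:
jog_arm([
  [-1, -0.1, -0.01, -0.09, 0],
  [-1, -0.09, 0.0, -0.1, 0],
  [-1, -0.08, 0.0, -0.1, 0],
  [-1, -0.08, 0.0, -0.11, 0],
  [-1, -0.07, -0.01, -0.11, 0],
])

```text
time_s: 21.3
tool_pos: [0.5, 0.0161, 0.0916]
eef_rot: [180.0, -0.0, 91.8]
force: [1.0, 0.6, 2.4]
gripper_width: 0.0094
gripper_force: 20.0
```

Call:
jog_arm([
  [-1, -0.06, 0.0, -0.12, 0],
  [-1, -0.06, 0.0, -0.12, 0],
  [-1, -0.04, 0.0, -0.12, 0],
  [-1, -0.04, 0.0, -0.1, 0],
  [-1, -0.03, 0.0, -0.1, 0],
])

```text
time_s: 21.8
tool_pos: [0.4888, 0.0159, 0.0637]
eef_rot: [180.0, 0.0, 91.8]
force: [1.1, 0.0, 1.1]
gripper_width: 0.0093
gripper_force: 20.0
```

Call:
jog_arm([
  [-1, -0.01, 0.0, -0.08, 0],
  [-1, -0.01, 0.0, -0.08, 0],
  [-1, -0.01, 0.0, -0.08, 0],
  [-1, 0, 0.0, -0.06, 0],
  [-1, 0, 0, 0, 0],
])

```text
time_s: 22.3
tool_pos: [0.4866, 0.0158, 0.0485]
eef_rot: [-179.9, 0.0, 91.8]
force: [-1.1, 0.5, -0.5]
gripper_width: 0.0093
gripper_force: 20.0
```

Call:
jog_arm([
  [-1, 0, 0, 0, 0],
  [-1, 0, 0, 0, 0],
  [-1, 0, 0, 0, 0],
])

```text
time_s: 22.6
tool_pos: [0.4866, 0.0158, 0.049]
eef_rot: [-179.9, 0.0, 91.8]
force: [-2.7, 1.4, -0.8]
gripper_width: 0.0091
gripper_force: 20.0
```

Call:
jog_arm([
  [-1, 0, 0, -0.03, 0],
  [-1, 0, 0, -0.03, 0],
  [-1, 0, 0, 0, 0],
  [-1, 0, 0, 0, 0],
])

```text
time_s: 23.0
tool_pos: [0.4865, 0.0158, 0.0458]
eef_rot: [-179.9, 0.0, 91.8]
force: [-5.2, 0.3, -0.8]
gripper_width: 0.009
gripper_force: 20.0
```

Call:
jog_arm([
  [-0.4, 0, 0, 0, 0],
  [0, 0, 0, 0, 0],
  [0, 0, 0, 0, 0],
  [0, 0, 0, 0, 0],
  [0, 0, 0, 0, 0],
])

```text
time_s: 23.5
tool_pos: [0.4878, 0.0159, 0.0463]
eef_rot: [179.9, -0.0, 91.8]
force: [0.9, 0.3, 0.6]
gripper_width: 0.045
gripper_force: 0.0
```

Call:
jog_arm([
  [0, 0, 0, 0.3, 0],
  [0, 0, 0, 0.6, 0],
  [0, 0, 0, 0.7, 0],
  [0, 0, -0.2, 0.8, 0],
  [0, 0, -0.5, 0.8, 0],
])

```text
time_s: 24.0
tool_pos: [0.4871, -0.017, 0.2088]
eef_rot: [179.9, -0.1, 92.1]
force: [1.2, -0.7, -0.1]
gripper_width: 0.0456
gripper_force: 0.0
```

Call:
jog_arm([
  [0, 0, -0.7, 0.5, 0],
  [0, 0, -0.8, 0, 0],
  [0, 0, -0.6, 0, 0],
  [0, 0, 0, 0, 0],
  [0, 0, 0, 0, 0],
])

```text
time_s: 24.5
tool_pos: [0.4872, -0.1241, 0.2319]
eef_rot: [180.0, -0.0, 91.7]
force: [0.4, 0.1, -0.9]
gripper_width: 0.0463
gripper_force: 0.0
```

Run:
```python
from h import *
s=r.get_state();i=snap('wrist','w18');t=snap('top','t18');c=snap('scene','s18');print(s['tool_pos'],s['time_s'],s['force'])
g=cv2.cvtColor(t,cv2.COLOR_RGB2GRAY)
# through the 40mm window: flange back seen from above at nest centre
for z in(.06,.068):print(proj('top',(.516,.1045,z)),proj('scene',(.516,.1045,z)),wproj(s,(.516,.1045,z)))
u,v=map(int,proj('top',(.516,.1045,.065)))
print('row',g[v-1:v+2,u-30:u+31].mean(0).astype(int).tolist());print('col',g[v-30:v+31,u-1:u+2].mean(1).astype(int).tolist())
for p,n in(((.486,.0177,.064),'handle'),((.4745,.16,.068),'cornL'),((.4715,.05,.068),'cornR')): print(n,proj('top',p),wproj(s,p))
```

```text
[ 0.48718899 -0.12409018  0.231884  ] 24.5 [ 0.4165839   0.11234109 -0.90428118]
(np.float64(254.00389470418014), np.float64(206.41444119102542)) (np.float64(294.2975767315803), np.float64(235.4414633603991)) (np.float64(351.43118835216734), np.float64(-18.246793340250917))
(np.float64(253.6538819593265), np.float64(206.12098187904218)) (np.float64(294.2122564587216), np.float64(233.96493082462544)) (np.float64(352.1323968454336), np.float64(-20.838778678368982))
row [154, 154, 153, 153, 153, 153, 153, 139, 104, 113, 148, 161, 161, 161, 162, 162, 162, 162, 162, 162, 163, 162, 148, 98, 44, 67, 103, 116, 120, 125, 125, 125, 124, 123, 123, 122, 112, 99, 122, 141, 141, 141, 141, 141, 141, 140, 141, 140, 140, 140, 132, 96, 49, 47, 48, 48, 47, 47, 52, 66, 72]
col [76, 78, 88, 87, 87, 91, 116, 128, 89, 54, 48, 48, 50, 56, 64, 113, 157, 161, 161, 161, 161, 162, 155, 104, 44, 59, 114, 123, 124, 125, 125, 125, 125, 124, 124, 124, 114, 80, 139, 159, 154, 153, 152, 151, 155, 147, 94, 54, 61, 85, 88, 88, 87, 85, 104, 141, 140, 139, 139, 139, 140]
handle (np.float64(285.4469934152492), np.float64(218.2206646158396)) (np.float64(322.0769919109451), np.float64(51.64667210207671))
cornL (np.float64(232.30370469384684), np.float64(220.849948615386)) (np.float64(315.55336938040915), np.float64(-63.04493648662512))
cornR (np.float64(273.1938247496474), np.float64(223.13317558363468)) (np.float64(309.3574659059581), np.float64(22.2552306398874))
```

Call:
jog_arm([
  [0, 0.1, 0.3, 0, 0],
  [0, 0.2, 0.6, 0, 0],
  [0, 0.2, 0.6, 0, 0],
  [0, 0, 0, 0, 0],
  [0, 0, 0, 0, 0],
])

```text
time_s: 25.15
tool_pos: [0.5122, -0.0475, 0.2312]
eef_rot: [-180.0, -0.0, 92.0]
force: [-0.8, 0.2, 1.0]
gripper_width: 0.0457
gripper_force: 0.0
```

```bash
cat > m.py <<'E'
from h import *
import sys
s=r.get_state();b=snap('wrist',sys.argv[1])[...,::-1].copy();h=cv2.cvtColor(b,cv2.COLOR_BGR2HSV)
u,v=map(int,wproj(s,(.516,.1045,.06)));print(s['tool_pos'].round(4),s['eef_rot'].round(2),u,v,s['time_s'])
a=60;y0=max(v-a,0);w=h[y0:v+a,max(u-a,0):u+a]
k=((w[...,0]>75)&(w[...,0]<115)&(w[...,1]>15)&(w[...,2]>95)).astype(np.uint8)
for c in cv2.findContours(k,0,2)[0]:
    if cv2.contourArea(c)>80: e=cv2.fitEllipse(c);print('teal',(np.array(e[0])+[max(u-a,0),y0]).round(2),np.round(e[1],1),wonz(s,e[0][0]+max(u-a,0),e[0][1]+y0,.055).round(4))
print(h[v-45:v+45:2,u,:].tolist() if v>45 else '')
E
python3 m.py w19
```

```text
[ 0.5122 -0.0475  0.2312] [-1.7999e+02 -1.0000e-02  9.2010e+01] 327 43 25.15
teal [328.61  50.9 ] [12.1 22.3] [0.5173 0.0968 0.055 ]
```

Call:
jog_arm([
  [0, 0, 0.5, 0, 0],
  [0, 0, 0.5, 0, 0],
  [0, 0, 0.5, 0, 0],
  [0, 0, 0, 0, 0],
  [0, 0, 0, 0, 0],
])

```text
time_s: 25.7
tool_pos: [0.5121, 0.0249, 0.2311]
eef_rot: [-180.0, 0.1, 91.8]
force: [-0.2, -0.7, -0.6]
gripper_width: 0.0459
gripper_force: 0.0
```

```bash
python3 m.py w20
```

```text
[0.5121 0.0249 0.2311] [-1.7998e+02  5.0000e-02  9.1780e+01] 325 107 25.7
teal [323.43 108.03] [27.  28.3] [0.5142 0.1043 0.055 ]
[[147, 12, 189], [146, 9, 190], [157, 12, 190], [150, 11, 191], [159, 9, 193], [141, 9, 192], [150, 9, 188], [154, 9, 190], [154, 9, 190], [150, 11, 189], [154, 9, 191], [155, 8, 191], [146, 11, 191], [147, 12, 198], [150, 6, 82], [0, 21, 74], [105, 14, 107], [93, 15, 151], [93, 17, 152], [98, 18, 154], [97, 15, 156], [96, 16, 162], [95, 18, 157], [101, 18, 156], [101, 18, 157], [101, 18, 159], [101, 18, 159], [97, 21, 157], [93, 18, 154], [99, 22, 159], [96, 18, 144], [137, 21, 84], [144, 10, 124], [150, 10, 175], [146, 11, 170], [154, 12, 166], [157, 14, 168], [139, 12, 168], [147, 15, 170], [150, 11, 169], [147, 14, 170], [154, 12, 168], [153, 14, 169], [154, 11, 170], [141, 11, 168]]
```

Call:
jog_arm([
  [0, 0, 0.6, 0, 0],
  [0, 0, 0.6, 0, 0],
  [0, 0, 0.6, 0, 0],
  [0, 0, 0, 0, 0],
  [0, 0, 0, 0, 0],
])

```text
time_s: 26.25
tool_pos: [0.5125, 0.1146, 0.2309]
eef_rot: [-180.0, 0.1, 91.8]
force: [0.2, 1.0, 1.5]
gripper_width: 0.046
gripper_force: 0.0
```

```bash
python3 m.py w21
python3 - <<'E'
import cv2,numpy as np
from h import *
# plate back vs. cell: bright plate edges along the hinge direction, w20 and w21 columns through the window
for f in('w20','w21'):
    g=cv2.cvtColor(cv2.imread(f'pics/{f}.png'),cv2.COLOR_BGR2GRAY);u,v=(323,108) if f=='w20' else (322,185)
    print(f,v-30,g[v-30:v+31,u-1:u+2].mean(1).astype(int).tolist())
E
```

```text
[0.5125 0.1146 0.2309] [-1.7998e+02  5.0000e-02  9.1750e+01] 322 187 26.25
teal [320.28 186.23] [25.8 26.7] [0.5138 0.1041 0.055 ]
[[150, 10, 183], [154, 11, 184], [150, 9, 189], [153, 12, 186], [147, 12, 188], [159, 14, 188], [150, 14, 184], [146, 11, 186], [160, 12, 186], [153, 12, 188], [158, 11, 186], [147, 15, 166], [160, 14, 166], [154, 12, 167], [150, 8, 167], [140, 10, 148], [93, 21, 148], [93, 18, 145], [81, 17, 146], [95, 18, 153], [93, 20, 152], [90, 20, 155], [95, 21, 155], [90, 14, 150], [96, 16, 155], [93, 20, 152], [98, 19, 158], [93, 15, 151], [93, 18, 160], [114, 12, 103], [174, 14, 89], [105, 12, 86], [141, 14, 126], [146, 12, 171], [150, 15, 167], [150, 12, 167], [157, 14, 167], [155, 9, 166], [146, 11, 165], [160, 14, 166], [150, 12, 166], [153, 14, 166], [143, 12, 166], [154, 12, 165], [159, 11, 164]]
w20 78 [185, 185, 186, 185, 187, 185, 185, 185, 186, 186, 194, 157, 75, 76, 68, 82, 114, 154, 144, 144, 146, 144, 150, 151, 152, 152, 150, 151, 149, 152, 152, 151, 151, 150, 151, 150, 151, 149, 151, 149, 151, 150, 151, 153, 150, 79, 83, 79, 125, 159, 168, 165, 166, 166, 164, 167, 167, 166, 165, 166, 165]
w21 155 [180, 180, 180, 180, 179, 182, 179, 180, 181, 167, 167, 164, 162, 163, 162, 163, 166, 142, 110, 145, 143, 140, 142, 142, 144, 148, 148, 148, 148, 151, 150, 150, 150, 148, 147, 150, 150, 147, 149, 149, 149, 150, 150, 154, 127, 96, 80, 84, 86, 83, 86, 116, 149, 165, 162, 160, 162, 160, 159, 162, 162]
```

The disc seen through the window triangulates to z≈0.055, centred on the nest. It lies well below the plate's back, so the cell has dropped. The plate is flat (pin at z≈0.064), so I'll hand in.

```bash
python3 -c "
from bench import r
print(r.finish_job())"
```

```text
the job is handed in; nothing more can be done
None
```

I handed the job in at about 26 s: by my measurements the lens cell has dropped barrel-down into the nest and the plate lies flat on its rests; I kept clear of the jar, petri dish and carton but did not re-measure them afterwards.

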